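# Release the component cassette from the inspection station

## Task

Free the inspection station's sliding keeper by turning its red clamp knob anticlockwise towards its stop, and slide the yellow keeper fully back off the blue cassette. Then pinch the cassette's two orange side catches together, lift it straight up about 10 cm above its seat and finish holding it there, level and still, with both catches still pinched; do not let go or put it down. Leave the other things on the bench where they are.

Things in the scene. Friction and masses are not known exactly. Their poses are not given: they have to be found in the camera images.
- station: Inspection station, fixed: grey base plate 140 x 300 mm, top 18 mm above the bench. Origin at bench level (z 0); x along its short, y along its long side. In its frame, mm: seat centre (0,-85); clamp knob axis (-40,43); keeper upright x 0, y -30 + keeper joint; black lipped walls beside the seat at x +-32 to +-46, 36 high: keep fingertips above 38 there. Knob bracket 40 high.
- seat (a point): Centre of the flat seat on which the cassette stands, 18 mm above the bench; axes parallel to the station's.
- clamp (a joint): Angle of the red clamp knob, rad: 0 locked, 1.5 end stop (free). Grows anticlockwise seen from above; starts at 0 to 0.25. Turning it lifts a steel pin out of the keeper's path; the keeper passes from about 1.05 on. 0.06 N m turns it; it stays where left.
- clamp_grip (a point): On the knob's axis, 66 mm above the bench: a good TCP height. The knob is a red upright bar 42 long, 12 thick, 45 to 77 mm above the bench, on a black disc 40 across. The point turns with the knob: x along the bar (parallel to the station's x at joint 0), so fingers close along its y. Nearby only the keeper's upright (104 high) is tall.
- keeper (a joint): Travel of the sliding keeper, m: 0 over the cassette, 0.095 end stop, fully back. Grows towards the station's +y; starts at 0 to 0.005. 2 N slides it; it stays where left. While the clamp is locked a pin stops it at about 0.008. From 0.075 on it is clear of the cassette.
- keeper_grip (a point): Upper part of the keeper's yellow upright, on its centre line, 92 mm above the bench; axes as the station's. The upright is 24 (x) by 12 (y) mm, top 104 mm above the bench. From it a yellow bar 16 wide, 66 to 74 mm above the bench, reaches 76 mm towards -y over the cassette.
- cassette: Blue cassette, body 40 (x) x 64 (y) x 46 mm, about 0.24 kg. Origin: centre of its underside; axes as the station's. Orange catch plates on its +x and -x sides, 30 wide in y, 4 to 54 mm above the underside: outer faces 62 mm apart, 50 when pressed home. Foot teeth hook under the nest's lips until both are nearly home. Grip along its x, TCP 41 to 43 mm above the underside.
- catch_a_pad (a point): Middle of the outer face of the orange catch on the cassette's -x side, 41 mm above the cassette's underside.
- catch_b_pad (a point): The same on the +x side.
- catch_a (a joint): Inward travel of the -x catch, m: 0 released, 0.006 pressed home. A spring pushes it out: 2 N at 0, 5 N at 0.006. Pinch the pair firmly, with 15 to 30 N, and keep that grip to lift and hold.
- catch_b (a joint): The same for the +x catch.
- spare: Bystander: grey spare cassette with white catches, 72 x 64 x 54 mm, standing on the bench. Origin under its centre.
- chip_tray: Bystander: black divided chip tray, 100 x 140 x 16 mm. Origin under its centre.
- flux: Bystander: closed amber bottle, 44 mm across, 90 mm high. Origin under its centre.
- jar: Bystander: clear jar with black cap, 56 mm across, 55 mm high. Origin under its centre.
- driver: Bystander: screwdriver with yellow handle, 150 mm long, lying along its x. Origin under its middle.
- esd_brush: Bystander: black-handled brush, 160 mm long, lying along its x. Origin under its middle.
- tweezers: Bystander: steel tweezers, about 150 mm long, lying along their x. Origin under the middle.
Not all that is in view belongs to the job. Leave any turquoise look-alike of the cassette alone.

How it is judged (in metres and radians):
On the way, in this order (a step that is already met when the one before it is completed fails the run):
1. the clamp knob is turned free (past 1.0 rad) with the cassette still under the keeper (value of joint clamp above 1 rad and value of joint keeper below 0.03 m), for 0.1 s.
2. the keeper is drawn back (past 75 mm) while the cassette is still on its seat (value of joint keeper above 0.075 m and z of cassette in the frame of seat below 0.012 m), for 0.2 s.
3. both catches are pinched in (past 4 mm) by the fingers while the cassette is still in its nest (value of joint each of catch_a, catch_b above 0.004 m and z of cassette in the frame of seat below 0.02 m and contact force between the fingers and cassette above 2 N), for 0.05 s.
At the end, for the whole second after the job is handed in: Fingers hold the cassette still (<30 mm/s), level within 0.2 rad, both catches in >4 mm, underside 70-140 mm above the seat and within 40 mm sideways, touching nothing of the station; keeper back >75 mm, clamp past 1.0 rad (value of joint each of catch_a, catch_b above 0.004 m and z of cassette in the frame of seat between 0.07 and 0.14 m and horizontal distance between cassette and seat below 0.04 m and angle between cassette's own z axis and vertical below 0.2 rad and linear speed of cassette below 0.03 m/s and contact force between the fingers and cassette above 2 N and contact force between cassette and station below 0.2 N and value of joint keeper above 0.075 m and value of joint clamp above 1 rad); the arm keeps its last pose, push and grip.
It fails at once if a bystander on the bench is moved by more than 30 mm (distance of any of spare, chip_tray, flux, jar, driver, esd_brush, tweezers from where it was at the start of the episode above 0.03 m).
It also fails if it takes over 54 s, if anything falls off the work surface, if the arm or the gripper's body presses on something with over 40 N, if the wrist force passes 120 N, or if a joint passes its speed limit or range.

## Robot

A 7-joint arm with a two-finger parallel gripper is mounted at the origin on the work surface. World frame = base frame: x ahead of the robot, y to its left, z up, the work surface at z = 0. Lengths are in m, angles in degrees, forces in N, time in s.
With the tool pointing down it reaches from about 0.425 to 0.875 m from the base axis. Payload 4.7 kg.
Tool frame: the origin (TCP) lies between the finger pads, 19 mm behind the fingertips; this is the grasp point; z points along the fingers, y is the line along which they close (so a half turn about z gives the same grasp; the last joint's range is limited). The gripper opens to 87 mm and grips with 3 to 60 N. Pads are 19 mm wide; open, the fingers measure 117 mm over their backs; the gripper's body (75 mm by 190 mm) begins 51 mm behind the grasp point.
Start: joints at [-63.02, 18.392, -4.016, 83.108, 1.295, 78.541, -3.26], TCP at [0.287, 0.583, 0.241] pointing down, gripper open.
Joint ranges: [-163.93, 163.93], [-17.29, 119.83], [-79.2, 71.16], [3.27, 140.29], [-89.18, 269.18], [5.43, 117.66], [-154.24, 154.24]. Speed limits (degrees/s): [147.25, 147.25, 180, 180, 180, 180, 180].

## Interface

Orientations are given as [roll, pitch, yaw] about the fixed x, y, z axes, in that order (R = Rz(yaw) Ry(pitch) Rx(roll)).
In Python, from cell import env, read_camera gives the robot as it stands. The module is installed in compiled form; this text tells all that it offers.
- The arm moves only by the shell command python3 -m handwheel 'ROWS' [FORCE]. ROWS is rows parted by semicolons, their numbers by spaces, 1 to 8 of them, each of 5 numbers: dx, dy, dz in m, then a turn about the tool's z in degrees, then the finger opening in m; each row is the pose to reach, as a shift and turn from the pose commanded when the command began, along the tool's axes at that moment; what a row does not reach only later rows make up. A row lasts 1/12 s, in which the tool goes at most 0.0417 m and 7.16 degrees, less where a joint would pass 70% of its speed; a pose out of reach is approached as far as the arm can. The fingers move at their own pace and stop on an object; FORCE is the grip in N (left out, the last holds). Time passes only in rows, so rows that do not move let the fingers close. It prints the time, the measured TCP pose, the force, the opening and the grip force at its end.
- env.get_obs(): the state, without advancing time (a new reading comes with each control period).
- read_camera(name): name is "scene" or "top" or "wrist"; returns a dict with "color" (400x640x3 uint8, blue, green, red), "fx", "fy", "cx", "cy" (pixels), "dist" ([k1, k2, p1, p2, k3] as OpenCV has them; the pictures are not rectified), "world_from_camera" (4x4, takes a point from camera to world coordinates). Camera axes: x right, y down, z forward; pixel columns grow to the right and rows downward; lengths in m; the calibration is good to about 2 mm. A picture is of the moment at which its call begins. There is no depth.
- env.sign_off(): hands the job in; it is judged then, once.
The state is a dict: "time_s": time; "qpos": joint angles; "joint_velocities": joint speeds; "effort": joint torques, N m; "tool_pos": TCP position; "tool_rot": TCP orientation; "force": force on the tool from outside, world axes, zero at the start; "wrist_torque": the same for the moment, N m; "grip_width": finger opening in m; "grasp_force": force on a finger pad.
Only numpy, scipy, OpenCV 4.12 (cv2) and the standard library are available. Lean on these libraries where they do the work, as an engineer would, in place of code of your own. Each camera call takes 0.05 s, during which the arm holds its last target. There are 200 camera calls.

## Working session

There is one attempt and no reset: what is moved stays moved. The work goes in short steps, Python scripts to look and compute and a shell command to move; the robot and the scene stay as the last step left them, time stands still between calls to the robot, and variables do not carry over. Pictures are saved under pics/ and viewed, at most 10 in all, crops included, and the job is handed in when it is done.

```bash
mkdir -p pics
python3 - <<'E'
from cell import env, read_camera
import cv2, numpy as np
o=env.get_obs(); print({k:np.round(o[k],3).tolist() for k in ("time_s","tool_pos","tool_rot","grip_width","force")})
for n in ("top","scene"):
    c=read_camera(n); cv2.imwrite(f"pics/{n}0.png",c["color"])
    print(n,c["fx"],c["fy"],c["cx"],c["cy"],c["dist"],np.round(c["world_from_camera"],4).tolist())
E
```

```text
{'time_s': 0.0, 'tool_pos': [0.287, 0.583, 0.24], 'tool_rot': [-179.893, 0.006, 153.826], 'grip_width': 0.087, 'force': [-0.845, 0.24, -0.632]}
top 464.8953047112864 464.8953047112864 318.21231913433473 201.69495984416332 [0.01930137 0.         0.         0.         0.        ] [[0.024, -0.9961, 0.0846, 0.3612], [-0.9995, -0.0257, -0.0192, -0.0043], [0.0213, -0.0841, -0.9962, 1.542], [0.0, 0.0, 0.0, 1.0]]
scene 462.589322270302 462.589322270302 314.7030151377672 202.3515809178088 [-0.1388595  0.         0.         0.         0.       ] [[-0.4875, 0.6696, -0.5604, 1.1861], [0.8731, 0.3717, -0.3154, 0.3727], [-0.0028, -0.643, -0.7658, 1.0817], [0.0, 0.0, 0.0, 1.0]]
```

View pics/top0.png

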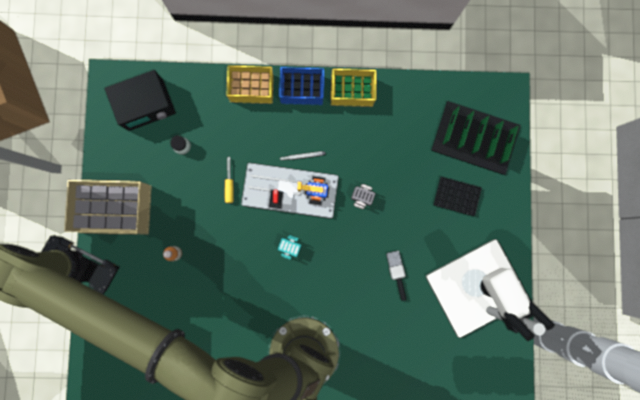

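View pics/scene0.png

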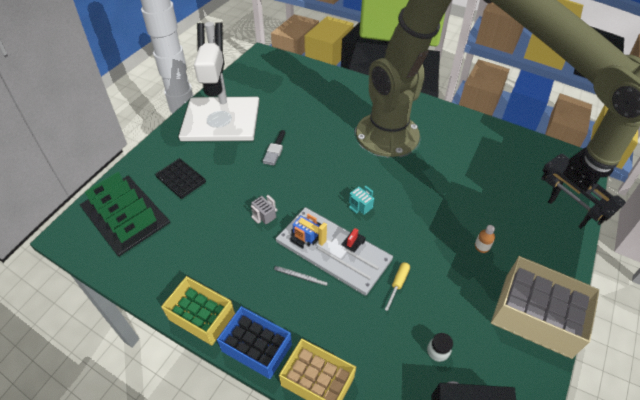

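The top view shows the station at about (290,190), with its cassette end to the right.

Things that could be taken for the cassette, in top-view pixels:
- Blue cassette with orange catches, under the yellow bar: (316,188). I choose this one.
- Grey spare with white catches: (363,195).
- Turquoise look-alike: (290,246).

The red knob is at (276,198). The yellow screwdriver at (229,185) is not the keeper. I'll check the choice in one close crop.

Run:
```python
import cv2, numpy as np
a=cv2.imread("pics/top0.png")[150:230,235:355]; b=cv2.imread("pics/scene0.png")[200:300,270:400]
a=cv2.resize(a,(780,520),interpolation=cv2.INTER_CUBIC)
cv2.imwrite("pics/crop0.png",a)
```

```text
(no output)
```

View pics/crop0.png

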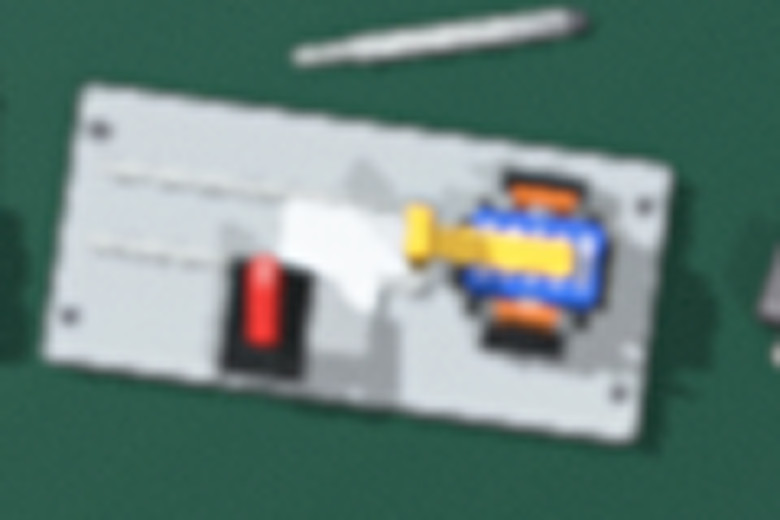

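The crop confirms it. The blue cassette with orange catches is at crop (540,255), under the yellow bar, with the keeper upright at (420,235) and the red knob at (262,300). The plate corners are at (83,85), (673,165), (637,442) and (42,362).

```bash
cat > h.py <<'E'
import cv2, numpy as np
from cell import env, read_camera
def cam(c):
    return np.array([[c["fx"],0,c["cx"]],[0,c["fy"],c["cy"]],[0,0,1.]]),np.array(c["dist"]),np.array(c["world_from_camera"])
def ray(c,uv,z):
    K,d,T=cam(c); p=cv2.undistortPoints(np.array(uv,float).reshape(-1,1,2),K,d).reshape(-1,2)
    r=np.c_[p,np.ones(len(p))]@T[:3,:3].T; o=T[:3,3]
    return o+r*((np.reshape(z,(-1,1))-o[2])/r[:,2:])
def proj(c,P):
    K,d,T=cam(c); M=np.linalg.inv(T)
    return cv2.projectPoints(np.array(P,float).reshape(-1,1,3),cv2.Rodrigues(M[:3,:3])[0],M[:3,3],K,d)[0].reshape(-1,2)
def tool(P,yaw):  # shift to world point P with tool down, in tool axes, + turn
    o=env.get_obs(); e=np.radians(o["tool_rot"]); 
    from scipy.spatial.transform import Rotation as R
    Rm=R.from_euler("xyz",e).as_matrix()
    dy=(-(yaw-o["tool_rot"][2])+90)%180-90
    return np.round(Rm.T@(np.array(P)-o["tool_pos"]),4), round(dy,2)
E
python3 - <<'E'
from h import *
c=read_camera("top")
q=np.array([(83,85),(673,165),(637,442),(42,362)],float); q=(q+.5)/6.5-.5+[235,150]
W=ray(c,q,.018)[:,:2]
S=np.array([(.07,.15),(.07,-.15),(-.07,-.15),(-.07,.15)])
A,_=cv2.estimateAffinePartial2D(S,W); th=np.arctan2(A[1,0],A[0,0]); print("scale",np.hypot(A[0,0],A[1,0]))
R=np.array([[np.cos(th),-np.sin(th)],[np.sin(th),np.cos(th)]]); t=W.mean(0)
print("yaw",np.degrees(th),"t",t,"res",(W-S@R.T-t).round(4).tolist())
np.savez("st.npz",R=R,t=t,th=th)
for n,s,z in (("knob",(-.04,.043),.077),("keeper",(0,-.03),.104),("seat",(0,-.085),.018),("catA",(-.031,-.085),.072),("catB",(.031,-.085),.072)):
    w=R@s+t; px=proj(c,[*w,z])[0]; print(n,w.round(4),((px+.5-[235,150])*6.5-.5).round(0))
kb=ray(c,np.array([(262,258),(262,345)])/6.5+[234.6,149.6],[.077,.077])[:,:2]; print("knob bar mid",kb.mean(0), "dir",kb[0]-kb[1],np.degrees(np.arctan2(*(kb[0]-kb[1])[::-1]))-np.degrees(th))
k=R@(-.04,.043)+t; print(tool([*k,.16],np.degrees(th)+0))
E
```

```text
Traceback (most recent call last):
cv2.error: OpenCV(4.12.0) /io/opencv/modules/calib3d/src/ptsetreg.cpp:1108: error: (-215:Assertion failed) count >= 0 && to.checkVector(2) == count in function 'estimateAffinePartial2D'
```

Run:
```python
from h import *
c=read_camera("top")
q=np.array([(83,85),(673,165),(637,442),(42,362)],float); q=(q+.5)/6.5-.5+[235,150]
W=ray(c,q,.018)[:,:2].copy()
S=np.array([(.07,.15),(.07,-.15),(-.07,-.15),(-.07,.15)])
A,_=cv2.estimateAffinePartial2D(S,W); th=np.arctan2(A[1,0],A[0,0]); print("scale",np.hypot(A[0,0],A[1,0]))
R=np.array([[np.cos(th),-np.sin(th)],[np.sin(th),np.cos(th)]]); t=W.mean(0)
print("yaw",np.degrees(th),"t",t,"res",(W-S@R.T-t).round(4).tolist())
np.savez("st.npz",R=R,t=t,th=th)
for n,s,z in (("knob",(-.04,.043),.077),("keeper",(0,-.03),.104),("seat",(0,-.085),.018),("catA",(-.031,-.085),.072),("catB",(.031,-.085),.072)):
    w=R@s+t; px=proj(c,[*w,z])[0]; print(n,w.round(4),((px+.5-[235,150])*6.5-.5).round(0))
kb=ray(c,np.array([(262,258),(262,345)])/6.5+[234.6,149.6],[.077,.077])[:,:2]; print("knob bar mid",kb.mean(0), "dir",kb[0]-kb[1],np.degrees(np.arctan2(*(kb[0]-kb[1])[::-1]))-np.degrees(th))
k=R@(-.04,.043)+t; print(tool([*k,.16],np.degrees(th)+0)); print(env.get_obs()["time_s"])
```

```text
scale 1.0101460459018994
yaw -6.220736855849393 t [0.52673927 0.06072949] res [[0.0013, 0.0012], [0.001, -0.0014], [-0.0013, -0.0012], [-0.001, 0.0014]]
knob [0.4916 0.1078] [255. 319.]
keeper [0.5235 0.0309] [414. 252.]
seat [ 0.5175 -0.0238] [526. 285.]
catA [ 0.4867 -0.0204] [519. 337.]
catB [ 0.5483 -0.0271] [536. 212.]
knob bar mid [0.50023397 0.10477981] dir [0.04246434 0.00135028] 8.042011105707632
(array([-0.3936, -0.336 ,  0.081 ]), np.float64(-19.95))
0.2
```

```bash
R="-0.25 -0.21 0 56 0.087"; python3 -m handwheel '-0.13 -0.11 0 28 0.087;-0.25 -0.21 0 56 0.087;-0.25 -0.21 0 56 0.087;-0.25 -0.21 0 56 0.087;-0.25 -0.21 0 56 0.087;-0.25 -0.21 0 56 0.087;-0.25 -0.21 0 56 0.087;-0.25 -0.21 0 56 0.087'
python3 - <<'E'
from h import *
print(tool([.48,.09,.25],-6.2),env.get_obs()["qpos"])
E
```

```text
time_s: 0.87
tool_pos: [0.4195, 0.2814, 0.2414]
tool_rot: [180.0, 0.0, 97.4]
force: [0.3, 0.5, -0.4]
grip_width: 0.0871
grasp_force: 0.0
(array([-0.1975,  0.0355, -0.0086]), np.float64(-76.43)) [-4.80933123e+01  4.86008251e-01  1.13111861e+01  1.03734105e+02
 -7.24877095e-02  7.57759329e+01 -2.93939518e+01]
```

```bash
python3 -m handwheel '-0.1 0.02 0 28 0.087;-0.2 0.035 0 56 0.087;-0.2 0.035 0 56 0.087;-0.2 0.035 0 56 0.087;-0.2 0.035 0 56 0.087;-0.2 0.035 0 56 0.087;-0.2 0.035 0 56 0.087;-0.2 0.035 0 56 0.087'
python3 -m handwheel '0 0 0 47 0.087;0 0 0 47 0.087;0 0 0 47 0.087;0 0 0 47 0.087;0 0 0 47 0.087;0 0 0 47 0.087;0 0 0 47 0.087;0 0 0 47 0.087'
python3 - <<'E'
from h import *
print(env.get_obs()["qpos"])
c=read_camera("wrist"); cv2.imwrite("pics/w1.png",c["color"]); np.save("w1.npy",c,allow_pickle=True)
s=np.load("st.npz")
for n,p in (("knob",(-.04,.043,.077)),("keepertop",(0,-.03,.104)),("c1",(.07,.15,.018)),("c2",(-.07,.15,.018)),("c3",(.07,-.15,.018)),("c4",(-.07,-.15,.018))):
    print(n,proj(c,[*(s["R"]@p[:2]+s["t"]),p[2]])[0].round(1))
E
```

```text
time_s: 1.53
tool_pos: [0.4804, 0.0903, 0.2412]
tool_rot: [-180.0, -0.0, 41.4]
force: [-0.5, 0.3, 0.4]
grip_width: 0.0869
grasp_force: 0.0
time_s: 2.2
tool_pos: [0.4802, 0.0912, 0.2412]
tool_rot: [-180.0, 0.0, -5.3]
force: [0.9, 0.2, 0.5]
grip_width: 0.087
grasp_force: 0.0
[ -35.41697937   -1.98705508   21.18963664  106.03867145    0.73684738
   75.82355829 -109.69297168]
knob [304.3 177.3]
keepertop [378.4 144. ]
c1 [218.1  75.9]
c2 [225.9 188.8]
c3 [466.4  81.2]
c4 [451.3 192.4]
```

View pics/w1.png

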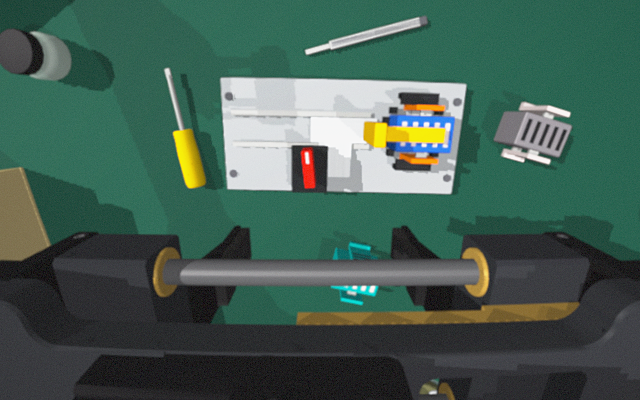

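The wrist view shows the plate corners at (222,78), (466,84), (453,194) and (228,189). The red knob is at (308,168), the upright top at (376,134) and the catches at (421,107) and (417,160). The tall parts sit about 10 px from where the plate fit puts them, so I'll fit the station frame directly from those parts in both views.

Run:
```python
from h import *
from scipy.ndimage import label
w=np.load("w1.npy",allow_pickle=True).item(); s=np.load("st.npz"); R,t=s["R"],s["t"]
tp=read_camera("top"); sc=read_camera("scene"); cv2.imwrite("pics/t1.png",tp["color"])
cams={"wrist":(w,(200,70,480,200)),"top":(tp,(235,155,350,225)),"scene":(sc,(270,200,400,300))}
for n,(c,(x0,y0,x1,y1)) in cams.items():
    hsv=cv2.cvtColor(c["color"],cv2.COLOR_BGR2HSV)
    H,S,V=[hsv[y0:y1,x0:x1,i].astype(int) for i in range(3)]
    for nm,m in (("red",((H<5)|(H>174))&(S>150)&(V>90)),("orange",(H>=6)&(H<17)&(S>140)&(V>80)),("yellow",(H>=18)&(H<32)&(S>130)&(V>100)),("blue",(H>100)&(H<125)&(S>120)&(V>70))):
        k,cn,st,ce=cv2.connectedComponentsWithStats(m.astype(np.uint8))
        for i in range(1,k):
            if st[i,4]>=8: 
                p=ce[i]+[x0,y0]; W=ray(c,p,.077 if nm=="red" else .072)[0,:2]
                print(n,nm,st[i,4],p.round(1),"bbox",(st[i,:4]+[x0,y0,0,0]).tolist(),"W",W.round(4),"stn",(R.T@(W-t)).round(4))
q=[(222,78),(466,84),(453,194),(228,189)]
print("corners wrist->stn",((ray(w,q,.018)[:,:2]-t)@R).round(4).tolist())
```

```text
wrist red 460 [308.1 168.8] bbox [300, 147, 16, 42] W [0.5006 0.1027] stn [-0.0306  0.0389]
wrist orange 106 [415.7 106. ] bbox [404, 104, 35, 6] W [ 0.5559 -0.016 ] stn [ 0.0373 -0.0731]
wrist orange 9 [423. 109.] bbox [419, 109, 9, 1] W [ 0.5522 -0.0237] stn [ 0.0344 -0.0812]
wrist orange 20 [437.9 110.4] bbox [432, 110, 12, 2] W [ 0.5495 -0.0396] stn [ 0.0335 -0.0972]
wrist orange 185 [415.4 158.6] bbox [400, 153, 38, 12] W [ 0.5003 -0.0152] stn [-0.018  -0.0784]
wrist yellow 96 [429.5 107.1] bbox [417, 105, 27, 5] W [ 0.5535 -0.0306] stn [ 0.0365 -0.0879]
wrist yellow 1383 [399.6 134.1] bbox [364, 122, 81, 26] W [0.5283 0.0016] stn [ 0.0079 -0.0586]
wrist yellow 98 [201.7 175.3] bbox [200, 159, 6, 28] W [0.5036 0.2223] stn [-0.0405  0.1581]
wrist yellow 87 [423.1 160.7] bbox [412, 159, 25, 4] W [ 0.4972 -0.0238] stn [-0.0202 -0.0872]
wrist blue 1036 [421.1 132.7] bbox [387, 115, 68, 39] W [ 0.5277 -0.0216] stn [ 0.0099 -0.0817]
top orange 27 [318.2 179.5] bbox [314, 178, 10, 4] W [ 0.557  -0.0308] stn [ 0.04   -0.0877]
top orange 23 [315.3 198.6] bbox [312, 197, 8, 4] W [ 0.4958 
[... 170 characters left out ...]
6] W [ 0.5234 -0.0343] stn [ 0.007  -0.0948]
scene red 106 [352.2 237.7] bbox [347, 229, 11, 18] W [0.5099 0.1065] stn [-0.0217  0.0436]
scene orange 27 [312.  218.1] bbox [308, 215, 9, 8] W [ 0.5008 -0.0218] stn [-0.0169 -0.0848]
scene orange 79 [299.2 234.2] bbox [295, 228, 9, 13] W [ 0.5654 -0.025 ] stn [ 0.0477 -0.0811]
scene yellow 209 [317.2 230.4] bbox [300, 220, 26, 25] W [0.5307 0.0112] stn [ 0.0093 -0.0488]
scene yellow 77 [396.8 279.6] bbox [393, 268, 7, 21] W [0.5684 0.2613] stn [0.0197 0.204 ]
scene blue 137 [307.1 233.9] bbox [293, 223, 25, 20] W [ 0.5541 -0.007 ] stn [ 0.0345 -0.0643]
corners wrist->stn [[0.0677, 0.1454], [0.0667, -0.15], [-0.0722, -0.1526], [-0.0703, 0.1472]]
```

Run:
```python
from h import *
s=np.load("st.npz"); R,th=s["R"],float(s["th"])
t=s["t"]+R@(.009,-.002); np.savez("st2.npz",R=R,t=t,th=th)
k=R@(-.04,.043)+t; u=R@(0,-.03)+t; q=R@(0,-.085)+t
print(k,u,q); print(tool([*k,.067],1.8))
```

```text
[0.50036453 0.10484721] [0.53221879 0.02794268] [ 0.52625903 -0.02673347]
(array([ 0.0188, -0.0153,  0.1742]), np.float64(-6.85))
```

```bash
python3 -m handwheel '0.019 -0.015 0.04 -6 0.05;0.019 -0.015 0.08 -7 0.05;0.019 -0.015 0.12 -7 0.05;0.019 -0.015 0.15 -7 0.05;0.019 -0.015 0.174 -7 0.05;0.019 -0.015 0.174 -7 0.05;0.019 -0.015 0.174 -7 0.05'
python3 -m handwheel '0 0 0 0 0;0 0 0 0 0;0 0 0 0 0;0 0 0 0 0;0 0 0 0 0;0 0 0 0 0;0 0 0 0 0' 20
```

```text
time_s: 2.93
tool_pos: [0.4999, 0.1042, 0.0666]
tool_rot: [179.9, 0.1, 1.9]
force: [0.8, 0.4, 0.9]
grip_width: 0.0526
grasp_force: 0.0
time_s: 3.52
tool_pos: [0.5011, 0.1033, 0.0677]
tool_rot: [179.9, -0.1, 1.8]
force: [-0.3, -0.7, 3.0]
grip_width: 0.0119
grasp_force: 20.0
```

```bash
python3 -m handwheel '0 0 0 -7 0;0 0 0 -14 0;0 0 0 -21 0;0 0 0 -28 0;0 0 0 -35 0;0 0 0 -35 0'
```

```text
time_s: 4.02
tool_pos: [0.5008, 0.1044, 0.0677]
tool_rot: [-180.0, -0.0, 37.0]
force: [-1.9, -1.1, 3.8]
grip_width: 0.0119
grasp_force: 20.0
```

```bash
python3 -m handwheel '0 0 0 -7 0;0 0 0 -14 0;0 0 0 -21 0;0 0 0 -28 0;0 0 0 -35 0;0 0 0 -40 0;0 0 0 -42 0;0 0 0 -42 0'; python3 -c "
from cell import env;print(env.get_obs()['wrist_torque'])"
```

```text
time_s: 4.68
tool_pos: [0.4997, 0.105, 0.0677]
tool_rot: [-179.9, -0.0, 78.7]
force: [-3.8, 1.2, 6.0]
grip_width: 0.0116
grasp_force: 20.0
[0.12018735 0.89488483 0.10434564]
```

```bash
python3 -m handwheel '0 0 0 0 0.045;0 0 0 0 0.045;0 0 0 0 0.045;0 0 -0.04 0 0.045;0 0 -0.08 0 0.045;0 0 -0.09 0 0.045;0 0 -0.09 0 0.045'
python3 - <<'E'
from h import *
s=np.load("st2.npz"); R,t=s["R"],s["t"]
w=np.load("w1.npy",allow_pickle=True).item()
U=ray(w,[(376,134)],.104)[0,:2]; print("upright",U,"stn",R.T@(U-t))
print(tool([*(R@(0,-.028)+t),.097],np.degrees(s["th"])+90))
c=read_camera("wrist"); cv2.imwrite("pics/w2.png",c["color"]); np.save("w2.npy",c,allow_pickle=True)
for p in ((0,-.03,.104),(-.04,.043,.077),(0,-.085,.072)): print(proj(c,[*(R@p[:2]+t),p[2]])[0].round(0))
E
```

```text
time_s: 5.27
tool_pos: [0.5036, 0.1052, 0.1613]
tool_rot: [179.6, -0.2, 78.8]
force: [-0.2, -0.6, -0.1]
grip_width: 0.0434
grasp_force: 0.0
upright [0.53322726 0.03283434] stn [ 0.00047248 -0.02502787]
(array([-0.0684,  0.0425,  0.0643]), np.float64(-5.02))
[372. 301.]
[315. 210.]
[368. 328.]
```

View pics/w2.png

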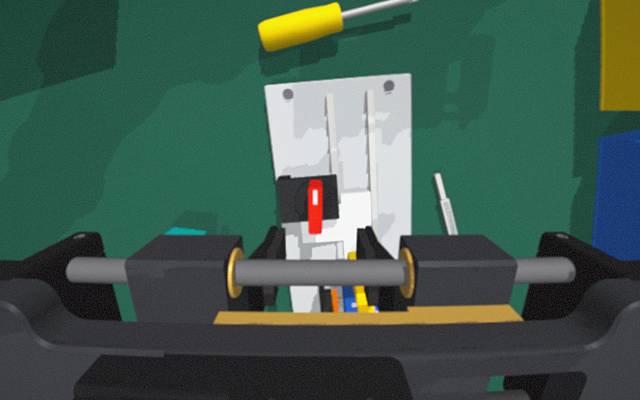

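The wrist view shows the knob bar at (315,207), now lying along the station's y, so it has turned about 85°. Its position matches the refined frame. Next is the keeper.

```bash
python3 -m handwheel '-0.034 0.021 0 -3 0.05;-0.068 0.042 0 -5 0.05;-0.068 0.042 0 -5 0.05;-0.068 0.042 0.03 -5 0.05;-0.068 0.042 0.06 -5 0.05;-0.068 0.042 0.064 -5 0.05;-0.068 0.042 0.064 -5 0.05'
python3 -m handwheel '0 0 0 0 0;0 0 0 0 0;0 0 0 0 0;0 0 0 0 0;0 0 0 0 0;0 0 0 0 0' 25
```

```text
time_s: 5.9
tool_pos: [0.5258, 0.0293, 0.09]
tool_rot: [-179.6, 0.1, 83.8]
force: [-0.3, -0.3, 0.9]
grip_width: 0.0501
grasp_force: 0.0
time_s: 6.4
tool_pos: [0.5309, 0.0297, 0.0945]
tool_rot: [179.7, -0.1, 83.8]
force: [4.6, -0.0, -1.4]
grip_width: 0.0237
grasp_force: 25.0
```

```bash
python3 -m handwheel '0 0 0 0 0.034;0 0.002 0 0 0.034;0 0.002 -0.004 0 0.034;0 0.002 -0.004 0 0;0 0.002 -0.004 0 0;0 0.002 -0.004 0 0;0 0.002 -0.004 0 0;0 0.002 -0.004 0 0' 25
python3 - <<'E'
from h import *
s=np.load("st2.npz"); print(tool([*(s["R"]@(0,.068)+s["t"]),.1],np.degrees(s["th"])+90),np.degrees(s["th"])+90)
E
```

```text
time_s: 7.07
tool_pos: [0.531, 0.0294, 0.0974]
tool_rot: [180.0, -0.0, 83.8]
force: [1.6, -1.7, -0.4]
grip_width: 0.0238
grasp_force: 25.0
(array([ 0.0967,  0.0015, -0.0026]), np.float64(0.04)) 83.7792631441506
```

```bash
python3 -m handwheel '0.015 0 0 0 0;0.03 0 0 0 0;0.045 0 0 0 0;0.06 0 0 0 0;0.074 0 0 0 0;0.088 0 0 0 0;0.088 0 0 0 0;0.088 0 0 0 0'
```

```text
time_s: 7.73
tool_pos: [0.5413, 0.1196, 0.0974]
tool_rot: [179.9, -0.1, 83.9]
force: [5.8, 0.7, -2.6]
grip_width: 0.0239
grasp_force: 25.0
```

```bash
python3 -m handwheel '0 0 0 0 0.034;0 0 0 0 0.034;0 0 -0.04 0 0.034;0 0 -0.08 0 0.034;0 0 -0.1 0 0.08;-0.04 0 -0.1 0 0.08;-0.08 0 -0.1 0 0.08;-0.12 0 -0.1 0 0.08'
python3 -m handwheel '-0.028 0 0 0 0.08;-0.028 0 0 0 0.08;-0.028 0 0 0 0.08'
python3 - <<'E'
from h import *
s=np.load("st2.npz"); R,t=s["R"],s["t"]
c=read_camera("wrist"); cv2.imwrite("pics/w3.png",c["color"]); np.save("w3.npy",c,allow_pickle=True)
print(tool([.525,-.027,.101],83.5))
for p in ((.525,-.027,.072),(.5,.1045,.077)): print(proj(c,p)[0].round(0))
E
```

```text
time_s: 8.4
tool_pos: [0.5264, -0.0027, 0.1976]
tool_rot: [-180.0, -0.0, 84.0]
force: [1.1, -0.5, 0.7]
grip_width: 0.053
grasp_force: 0.0
time_s: 8.65
tool_pos: [0.5233, -0.0319, 0.1972]
tool_rot: [-179.9, -0.0, 83.6]
force: [-0.1, 1.0, 0.4]
grip_width: 0.0728
grasp_force: 0.0
(array([0.0028, 0.0011, 0.0961]), np.float64(0.27))
[321. 190.]
[274.  44.]
```

View pics/w3.png

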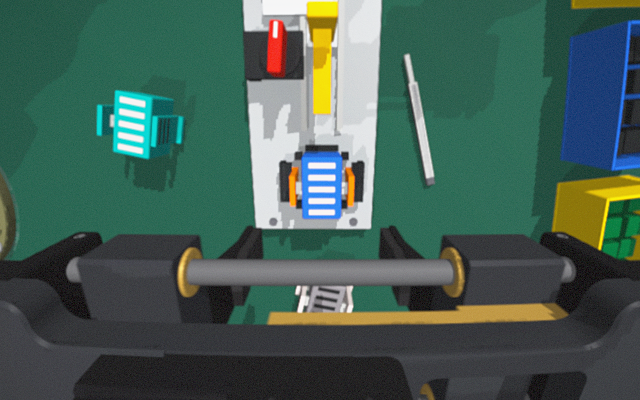

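The wrist view shows the yellow bar clear of the cassette, ending at (322,113), and the knob at (276,48). The catches are at (294,187) and (350,187), centred 2–3 px from the prediction. I'll descend for the pinch.

```bash
python3 -m handwheel '0.005 0.001 0.02 0 0.087;0.005 0.001 0.05 0 0.087;0.005 0.001 0.08 0 0.087;0.005 0.001 0.11 0 0.087;0.005 0.001 0.13 0 0.087;0.005 0.001 0.136 0 0.087;0.005 0.001 0.136 0 0.087;0.005 0.001 0.136 0 0.087'; python3 -c "
from cell import env;o=env.get_obs();print(o['tool_pos'],o['force'])"
```

```text
time_s: 9.37
tool_pos: [0.5263, -0.0242, 0.0619]
tool_rot: [180.0, -0.0, 83.9]
force: [0.2, 0.1, 0.8]
grip_width: 0.087
grasp_force: 0.0
[ 0.5263102  -0.0242336   0.06185318] [0.18355569 0.09691986 0.81232644]
```

```bash
python3 -m handwheel '0 0 0.001 0 0;0 0 0.001 0 0;0 0 0.001 0 0;0 0 0.001 0 0;0 0 0.001 0 0;0 0 0.001 0 0;0 0 0.001 0 0;0 0 0.001 0 0' 25
```

```text
time_s: 10.03
tool_pos: [0.5261, -0.0253, 0.0611]
tool_rot: [180.0, -0.0, 83.8]
force: [-1.8, -0.2, 6.8]
grip_width: 0.0484
grasp_force: 25.0
```

```bash
python3 -m handwheel '0 0 -0.003 0 0;0 0 -0.006 0 0;0 0 -0.01 0 0;0 0 -0.015 0 0;0 0 -0.015 0 0'
```

```text
time_s: 10.45
tool_pos: [0.5264, -0.0254, 0.0762]
tool_rot: [179.9, -0.0, 83.8]
force: [0.4, -0.7, -1.8]
grip_width: 0.0484
grasp_force: 25.0
```

The wrist force is −1.8 N, close to the cassette's weight, and nothing is snagging. I'll go on lifting to about 10 cm.

```bash
python3 -m handwheel '0 0 -0.015 0 0;0 0 -0.03 0 0;0 0 -0.045 0 0;0 0 -0.06 0 0;0 0 -0.075 0 0;0 0 -0.085 0 0;0 0 -0.085 0 0;0 0 -0.085 0 0'
python3 - <<'E'
from h import *
c=read_camera("scene"); a=c["color"][130:310,220:440]; cv2.imwrite("pics/s4.png",cv2.resize(a,(770,600)))
w=read_camera("wrist"); cv2.imwrite("pics/w4.png",w["color"])
E
```

```text
time_s: 11.12
tool_pos: [0.5259, -0.0253, 0.1604]
tool_rot: [180.0, -0.0, 83.8]
force: [0.0, 0.4, -3.2]
grip_width: 0.0484
grasp_force: 25.0
```

View pics/s4.png

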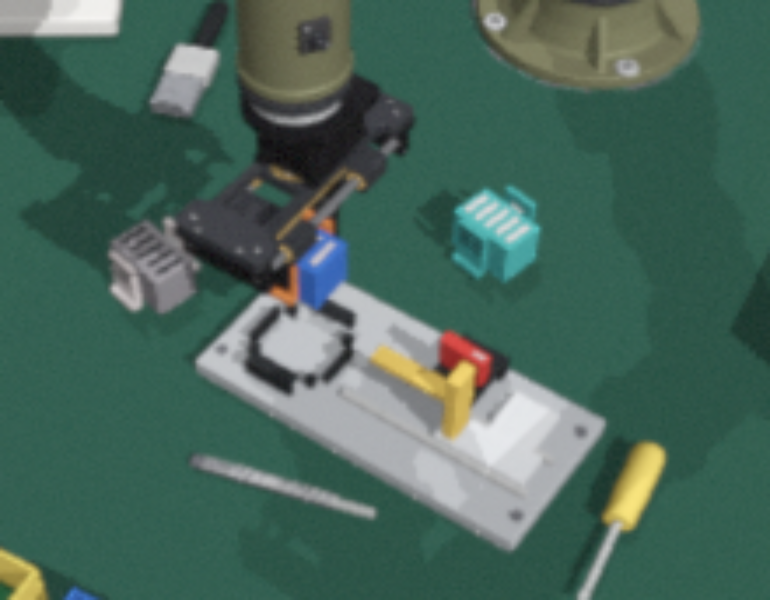

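View pics/w4.png

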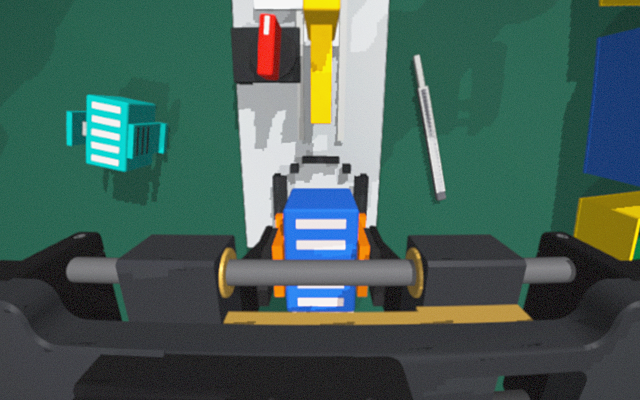

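The scene crop shows the blue cassette lifted clear of its empty nest at about (320,270), level, with the keeper back at (455,400) and the knob at (465,355). The wrist view shows it gripped at (322,245) with the catches pinched. I'll hold briefly, then hand in.

```bash
python3 -m handwheel '0 0 0 0 0;0 0 0 0 0;0 0 0 0 0;0 0 0 0 0' && python3 -c "
from cell import env;print(env.sign_off())"
```

```text
time_s: 11.55
tool_pos: [0.5256, -0.0254, 0.1599]
tool_rot: [-180.0, 0.0, 83.8]
force: [-0.4, -0.7, -1.2]
grip_width: 0.0484
grasp_force: 25.0
the job is handed in; nothing more can be done
None
```

I freed the clamp, slid the keeper back, and handed the job in at 11.6 s with the cassette pinched at 25 N, level and still about 10 cm above its seat; the hand-in returned no verdict.

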